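Make up the egg caddy and the chai caddy

ROBOT

A 7-joint arm with a two-finger parallel gripper is mounted at the origin on the work surface. World frame = base frame: x ahead of the robot, y to its left, z up, the work surface at z = 0. Lengths are in mm, angles in degrees, forces in N, time in s.
With the tool pointing down it reaches from about 400 to 925 mm from the base axis. Payload 4.1 kg.
Tool frame: the origin (TCP) lies midway between the tips of the shut fingers; the grasp point (between the pads) lies behind it (arm.tcp_to_grasp is the z of the grasp point in the tool frame, in mm); z points along the fingers, y is the line along which they close (so a half turn about z gives the same grasp; the last joint's range is limited). The gripper opens to 85 mm and grips with 20 to 120 N. Pads are 22 mm wide; open, the fingers measure 114 mm over their backs; the gripper's body (76 mm by 85 mm) begins 54 mm behind the grasp point. The pads swing forward as they close: fully open they stand 13 mm farther back than shut.
Start: joints at [-72.135, 22.827, 2.584, 88.041, -1.071, 69.15, -2.905], TCP at [259.556, 595.965, 231.347] pointing down, gripper open.
Joint ranges: [-161.44, 161.44], [-28.35, 127.94], [-78.24, 83.42], [0, 140.83], [-78.03, 258.03], [13.02, 114.36], [-168.23, 168.23]. Speed limits (degrees/s): [147.25, 147.25, 180, 180, 180, 180, 180].

INTERFACE

Orientations are given as a 3x3 rotation matrix whose columns are the frame's x, y, z axes.
In Python, from cell import arm, vision gives the robot as it stands.
- The arm moves only by the shell command python3 -m crank 'ROWS'. ROWS is JSON, a list of rows, each a list of 7 numbers: the shift along the world's x, y, z in m, then the turn, a rotation vector about the world's x, y, z in rad, then the finger opening in m, from 0 to 0.0854. A call has exactly 5 rows; each row is the pose to reach, as a shift and turn from the pose commanded when the call began; what a row does not reach only later rows make up. A row lasts 1/12 s, in which the tool goes at most 41.7 mm and 7.16 degrees, less where a joint would pass 70% of its speed; a pose out of reach is approached as far as the arm can. A call with a gripper value outside its range is refused whole. The fingers move at their own pace and stop on an object; the grip force is fixed at half the most. Time passes only in rows, so rows that repeat a pose let the fingers close, or fill a call up. It gives the time, the measured TCP pose, the force, the opening and the grip force at its end, in the units of the state.
- arm.get_obs(): the state, without advancing time (a new reading comes with each control period).
- vision.snapshot(name): name is "side" or "top" or "wrist"; returns (picture, depth): 480x640x3 uint8, red, green, blue; 480x640 float32, mm along the optical axis (not along the pixel's ray), 0 where there is no reading.
- vision.camera_params(name): a dict with "fx", "fy", "cx", "cy" (pixels), "T" (4x4, takes a point from camera to world coordinates); the wrist camera has in their place "tool_from_camera" (4x4, takes a point from camera to tool coordinates, whose origin is the TCP and whose axes are the flange's). Camera axes: x right, y up, looking along -z (the intrinsics and any distortion apply to the point x, -y, -z); pixel columns grow to the right and rows downward; lengths in mm; the calibration is good to about 2 mm. The wrist camera is an equidistant fisheye: a pixel r from the principal point sees the ray r / f radians off the axis. A picture is of the moment at which its call begins: read the wrist's pose just before it. camera_params takes no time and is no camera call.
- arm.finish_job(): hands the job in; it is judged then, once.
The state is a dict: "time": time; "qpos": joint angles; "qvel": joint speeds; "joint_torque": joint torques, N m; "tool_pos": TCP position; "tool_rot": TCP orientation; "ft_force": force on the tool from outside, world axes, zero at the start; "torque": the same for the moment, N m; "opening": finger opening in mm; "gripper_force": force on a finger pad.
Only numpy, scipy, OpenCV 4.12 (cv2) and the standard library are available. Lean on these libraries where they do the work, as an engineer would, in place of code of your own. Each camera call takes 0.05 s, during which the arm holds its last target. There are 200 camera calls.

TASK

Make up the two pine caddies for breakfast: the egg cup, the salt shaker and the pepper mill go in the three-cell caddy, and the steel chai tumbler and the sugar jar in the two-cell caddy, one thing to a cell, in any order within a caddy. Set each thing down gently on the floor of its cell, standing upright and without letting it drop, and never knock one over on the way. Leave the milk jug and the little steel bowl with the lime where they stand.

Things in the scene. Friction and masses are not known exactly. Their poses are not given: they have to be found in the camera images.
- egg_cup: White ceramic egg cup, loose, upright on the counter, round about its upright z axis, open at the top, 66 mm high. Origin at the centre of its underside. Foot 44 mm across, narrow stem 22 mm across at 12 to 20 mm up, above it the cup, 50 mm across from 50 mm up to the rim at 66 mm: a good height to grasp is 53 mm above the origin. About 70 g.
- salt: Salt shaker, loose, upright: plain glass cylinder, white inside, with a domed steel cap pierced with small holes; 46 mm across, 85 mm high, sides straight up to 74 mm. Origin at the centre of its underside, z up. A good height to grasp is 58 mm. About 120 g.
- mill: Pepper mill of dark turned wood with a small steel nut on top, loose, upright, round about z, 130 mm high. Origin at the centre of its underside. Foot 52 mm across, waist 35 mm across at 45 mm up, head 47 mm across with straight sides from 78 to 102 mm up: grasp it at 90 mm. About 180 g.
- tumbler: Steel chai tumbler (handleless drinking cup), loose, upright, open at the top, 90 mm high, widening from 53 mm across at the foot to 60 mm at the rim. Origin at the centre of its underside, z up. A good height to grasp is 62 mm, where it is 57 mm across. About 100 g.
- sugar: Sugar jar: squat white ceramic pot, closed with a wooden lid with a small round knob, loose, upright. Pot 62 mm across with straight sides from 8 to 58 mm up, top of the lid 74 mm, top of the knob 86 mm. The lid is fast on the pot. Origin at the centre of its underside, z up. A good height to grasp is 48 mm. About 320 g.
- caddy3: Pine caddy, fixed to the counter, with three square cells in a row along its own y axis; 82 mm (x) by 242 mm (y) outside. Origin: centre of its underside, z up. Cell centres at x = 0, y = -76, 0, +76 mm; cells 70 mm square inside, floor 8 mm above the origin. Side walls and dividers 6 mm thick, tops 26 mm up; the two end boards (at +y and -y, 10 mm thick, with hand slots) 75 mm high.
- caddy2: Pine caddy, fixed to the counter, with two square cells in a row along its own y axis; 94 mm (x) by 190 mm (y) outside. Origin: centre of its underside, z up. Cell centres at x = 0, y = -44, +44 mm; cells 82 mm square inside, floor 8 mm above the origin. Side walls and dividers 6 mm thick, tops 26 mm up; the two end boards (at +y and -y, 10 mm thick, with hand slots) 75 mm high.
- jug: White ceramic milk jug, loose, open at the top, 68 mm across, 88 mm high, with a loop handle on its own +y side that reaches 60 mm from its axis. Origin at the centre of its underside. Stands among the stock, handle roughly towards the robot; not wanted, to be left where it is.
- katori: Small steel bowl with a green lime in it, loose, 66 mm across, 48 mm high to the top of the lime, standing between the two caddies; to be left where it is. Origin at the centre of its underside.
Things that resemble listed ones, but are neither listed nor needed, are in the scene too. What is shaped like the tumbler but blue, purple or red is not meant.

How it is judged (in metres and radians):
At the end, for the whole second after the job is handed in: Egg cup, salt shaker and mill each stand in a cell of the three-cell caddy, tumbler and sugar jar each in a cell of the two-cell caddy: underside within 4 mm of the cell floor, upright within 0.1 rad, released, at rest; milk jug and lime bowl within 25 mm of where they stood (x of egg_cup in the frame of caddy3 between -0.035 and 0.035 m and y of egg_cup in the frame of caddy3 between -0.111 and 0.111 m and z of egg_cup in the frame of caddy3 between 0.004 and 0.012 m and angle between each of egg_cup, salt, mill, tumbler, sugar's own z axis and vertical below 0.1 rad and linear speed of each of egg_cup, salt, mill, tumbler, sugar below 0.02 m/s and x of salt in the frame of caddy3 between -0.035 and 0.035 m and y of salt in the frame of caddy3 between -0.111 and 0.111 m and z of salt in the frame of caddy3 between 0.004 and 0.012 m and x of mill in the frame of caddy3 between -0.035 and 0.035 m and y of mill in the frame of caddy3 between -0.111 and 0.111 m and z of mill in the frame of caddy3 between 0.004 and 0.012 m and x of tumbler in the frame of caddy2 between -0.041 and 0.041 m and y of tumbler in the frame of caddy2 between -0.085 and 0.085 m and z of tumbler in the frame of caddy2 between 0.004 and 0.012 m and x of sugar in the frame of caddy2 between -0.041 and 0.041 m and y of sugar in the frame of caddy2 between -0.085 and 0.085 m and z of sugar in the frame of caddy2 between 0.004 and 0.012 m and distance of each of jug, katori from where it was at the start of the episode below 0.025 m); the robot touches nothing.
It fails at once if one of the five things is knocked over (tilts more than 0.7 rad) (angle between any of egg_cup, salt, mill, tumbler, sugar's own z axis and vertical above 0.7 rad).
It fails at once if one of the five things is dropped (falls free of the fingers faster than 0.7 m/s) ((linear speed of egg_cup above 0.7 m/s and contact force between egg_cup and the fingers below 0.2 N) or (linear speed of salt above 0.7 m/s and contact force between salt and the fingers below 0.2 N) or (linear speed of mill above 0.7 m/s and contact force between mill and the fingers below 0.2 N) or (linear speed of tumbler above 0.7 m/s and contact force between tumbler and the fingers below 0.2 N) or (linear speed of sugar above 0.7 m/s and contact force between sugar and the fingers below 0.2 N)).
It fails at once if the milk jug or the little bowl is disturbed (moved more than 25 mm) (distance of any of jug, katori from where it was at the start of the episode above 0.025 m).
It also fails if it takes over 115 s, if anything falls off the work surface, if the arm or the gripper's body presses on something with over 40 N, if the wrist force passes 120 N, or if a joint passes its speed limit or range.

## Working session

There is one attempt and no reset: what is moved stays moved. The work goes in short steps, Python scripts to look and compute and a shell command to move; the robot and the scene stay as the last step left them, time stands still between calls to the robot, and variables do not carry over. Pictures are saved under pics/ and viewed, at most 14 in all, crops included, and the job is handed in when it is done.

```bash
ls; mkdir -p pics
cat > look.py <<'E'
import sys,cv2,numpy as np
from cell import arm,vision
def snap(n,tag):
    im,d=vision.snapshot(n); cv2.imwrite(f'pics/{tag}.png',im[:,:,::-1]); np.save(f'pics/{tag}_d.npy',d); return im,d
E
python3 - <<'E'
from look import *
np.set_printoptions(suppress=True,precision=3)
print(arm.tcp_to_grasp, arm.get_obs())
for n in('top','side'):
    snap(n,n+'0'); print(n,vision.camera_params(n))
print(vision.camera_params('wrist'))
E
```

```text
pics
-18.700000000000003 {'time': 0.0, 'qpos': array([-72.134,  22.873,   2.581,  88.113,  -1.072,  69.149,  -2.905]), 'qvel': array([-0.024,  0.008,  0.014, -0.007, -0.005, -0.068, -0.081]), 'joint_torque': array([ -0.   , -47.511,   1.365, -25.422,   0.012,   0.009,   0.   ]), 'tool_pos': array([259.32 , 595.358, 230.267]), 'tool_rot': array([[-0.917,  0.399, -0.001],
       [ 0.399,  0.917, -0.002],
       [-0.   , -0.002, -1.   ]]), 'ft_force': array([-0.596,  0.157, -0.316]), 'torque': array([ 0.009,  0.025, -0.018]), 'gripper_force': 0.0, 'opening': 85.51127411695539}
top {'fx': 433.67312140429215, 'fy': 433.67312140429215, 'cx': 324.2327921630176, 'cy': 242.10907952061268, 'T': array([[  0.018,   0.999,  -0.041, 456.426],
       [ -1.   ,   0.018,  -0.015,   1.33 ],
       [ -0.014,   0.041,   0.999, 946.781],
       [  0.   ,   0.   ,   0.   ,   1.   ]])}
side {'fx': 524.0299251162668, 'fy': 524.0299251162668, 'cx': 315.85781041624125, 'cy': 240.3906446682725, 'T': array([[   0.996,    0.031,   -0.082,  409.04 ],
       [  -0.086,    0.506,   -0.858, -878.282],
       [   0.014,    0.862,    0.507,  569.347],
       [   0.   ,    0.   ,    0.   ,    1.   ]])}
{'fx': 371.64829954431775, 'fy': 371.64829954431775, 'cx': 321.1647200011739, 'cy': 246.568263164974, 'tool_from_camera': array([[  -0.   ,    0.96 ,    0.28 ,   70.729],
       [   1.   ,    0.   ,    0.   ,    0.944],
       [  -0.   ,    0.28 ,   -0.96 , -142.757],
       [   0.   ,    0.   ,    0.   ,    1.   ]])}
```

View pics/top0.png

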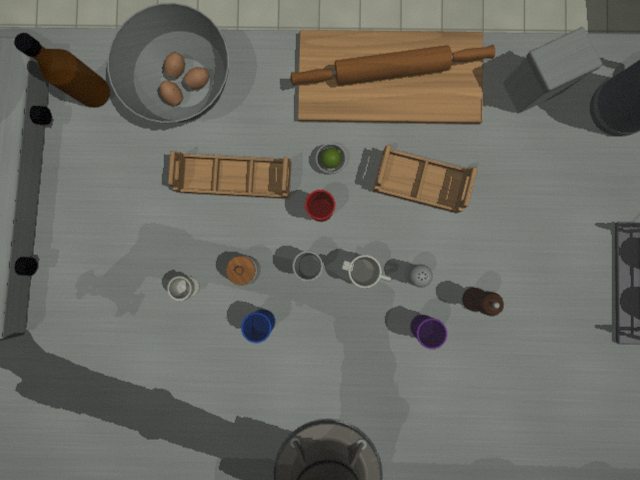

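View pics/side0.png

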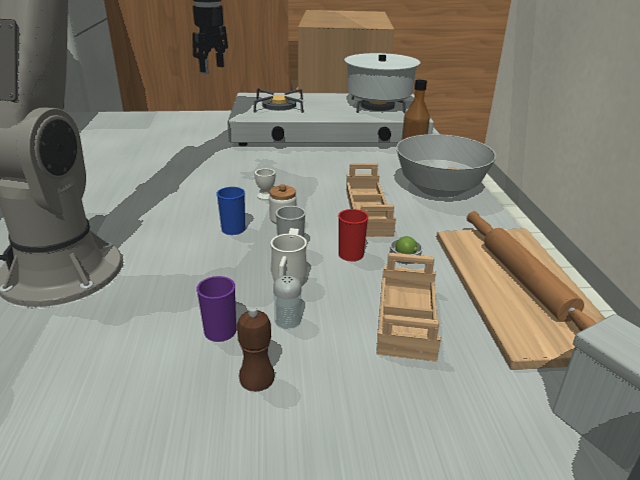

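Top view: egg cup (180,288), sugar (241,269), grey steel tumbler (308,265) (blue (257,326), purple (430,332) and red (320,205) are the decoys), jug (365,271), salt (421,274), mill (490,302), lime bowl (330,158), caddy3 (231,175), caddy2 (426,179). The side view agrees: steel tumbler at (291,220), jug at (289,258), salt at (288,300), and mill at (256,350).

```bash
cat >> look.py <<'E'
def ray(n,u,v,z):
    P=vision.camera_params(n);T=np.array(P['T']);d=T[:3,:3]@np.array([(u-P['cx'])/P['fx'],-(v-P['cy'])/P['fy'],-1]);o=T[:3,3]
    return (o+d*(z-o[2])/d[2])[:2]
def cloud(n,D):
    P=vision.camera_params(n);T=np.array(P['T']);v,u=np.mgrid[:480,:640]
    c=np.stack([(u-P['cx'])/P['fx']*D,-(v-P['cy'])/P['fy']*D,-D],-1)
    return c@T[:3,:3].T+T[:3,3]
E
python3 - <<'E'
from look import *
np.set_printoptions(suppress=True,precision=1)
D=np.load('pics/top0_d.npy');W=cloud('top',D)
for n,u,v,zt in [('egg',180,288,66),('sugar',241,269,86),('tumbler',308,265,90),('jug',365,271,88),('salt',421,274,85),('mill',490,302,130),('katori',330,158,45),('red',320,205,90),('blue',257,326,90),('purple',430,332,90)]:
    s=np.s_[v-26:v+26,u-26:u+26];p=W[s].reshape(-1,3);ok=(D[s].ravel()>0)&(p[:,2]>zt-25 if n not in('egg','tumbler') else p[:,2]>zt-14)
    q=p[ok]
    c,r=cv2.minEnclosingCircle(q[:,:2].astype(np.float32))
    print(n,'ray',ray('top',u,v,zt),'n',len(q),'circ',np.array(c),r,'mid',np.percentile(q[:,:2],[2,98],axis=0).mean(0),'z',np.percentile(q[:,2],98))
for n,a,b,c,d in [('c3',140,140,300,210),('c2',360,130,490,225)]:
    p=W[b:d,a:c].reshape(-1,3);q=p[(p[:,2]>18)&(p[:,2]<85)]
    R=cv2.minAreaRect(q[:,:2].astype(np.float32));print(n,R,len(q))
    h=q[q[:,2]>60]; 
    print(h[:,2].max(), cv2.boxPoints(R))
    import itertools
    k=cv2.kmeans(h[:,:2].astype(np.float32),2,None,(3,20,.1),3,cv2.KMEANS_PP_CENTERS)[2];print('ends',k,k.mean(0))
im=cv2.imread('pics/top0.png')[215:345,150:530];cv2.imwrite('pics/c1.png',cv2.resize(im,None,fx=2.1,fy=2.1,interpolation=3))
E
```

```text
egg ray [394.  306.3] n 234 circ [392.8 307.3] 25.910036087036133 mid [393.  307.1] z 68.03453661531641
sugar ray [435.4 178.8] n 681 circ [432.  182.3] 29.898265838623047 mid [432.5 182.2] z 85.94189631106406
tumbler ray [445.8  45.5] n 199 circ [443.8  46.6] 29.842586517333984 mid [443.9  46.5] z 92.6383171530665
jug ray [436.1 -67.2] n 409 circ [433.2 -70.6] 50.2730712890625 mid [435.2 -69.8] z 92.73178836896696
salt ray [ 432.1 -178.1] n 435 circ [ 428.2 -179.7] 23.127641677856445 mid [ 428.3 -178.7] z 86.98913466651705
mill ray [ 383.7 -297.4] n 417 circ [ 378.2 -309.7] 22.7244815826416 mid [ 378.2 -308. ] z 129.97447154914084
katori ray [670.2   6.1] n 517 circ [673.8   4.4] 32.776268005371094 mid [674.1   4.2] z 48.79615444492833
red ray [565.2  24.1] n 239 circ [565.9  24.1] 30.07453727722168 mid [566.3  24.2] z 92.42731449962592
blue ray [324.2 143.4] n 306 circ [321.2 145.7] 30.233402252197266 mid [321.3 145.3] z 92.42868958433318
purple ray [ 319.5 -195.6] n 352 circ [ 316.4 -199. ] 30.31227684020996 mid [ 316.8 -198.7] z 92.43890811474772
c3 ((634.4407958984375, 213.7725830078125), (242.6654815673828, 83.13823699951172), 87.7248764038086) 1724
79.0580144204356 [[588.1  94.2]
 [671.2  90.9]
 [680.8 333.4]
 [597.7 336.7]]
ends [[629.8  97.5]
 [638.  328.1]] [633.9 212.8]
c2 ((631.0297241210938, -190.79144287109375), (190.7395477294922, 95.12859344482422), 76.30223846435547) 1474
79.26963261904245 [[ 562.2 -272.2]
 [ 654.7 -294.7]
 [ 699.8 -109.4]
 [ 607.4  -86.9]]
ends [[ 650.8 -102.8]
 [ 609.  -276.8]] [ 629.9 -189.8]
```

View pics/c1.png

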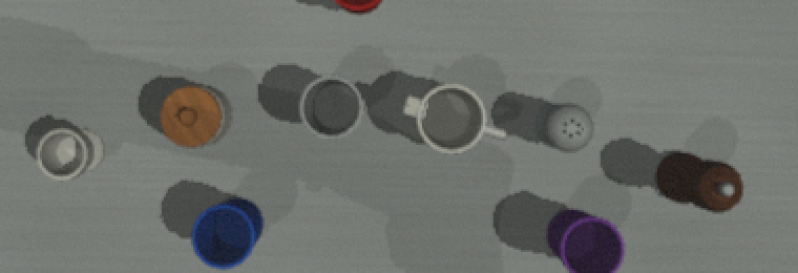

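Confirmed in the crop: the steel tumbler is the grey one at crop (331,107), which is full (308,266). The jug beside it has a handle and a spout. I'll move above the egg cup, with the finger line along world x, and look.

```bash
python3 -m crank '[[0.013,-0.029,0,0,0,-0.116,0.085],[0.026,-0.058,0,0,0,-0.232,0.085],[0.040,-0.087,0,0,0,-0.348,0.085],[0.053,-0.116,0,0,0,-0.464,0.085],[0.066,-0.145,0,0,0,-0.58,0.085]]'
python3 -m crank '[[0.013,-0.029,-0.010,0,0,-0.116,0.085],[0.026,-0.058,-0.020,0,0,-0.232,0.085],[0.040,-0.087,-0.030,0,0,-0.348,0.085],[0.067,-0.144,-0.040,0,0,-0.464,0.085],[0.067,-0.144,-0.040,0,0,-0.58,0.085]]'
python3 -m crank '[[0,0,0,0,0,0,0.085],[0,0,0,0,0,0,0.085],[0,0,0,0,0,0,0.085],[0,0,0,0,0,0,0.085],[0,0,0,0,0,0,0.085]]'
cat >> look.py <<'E'
def wcloud(tag):
    o=arm.get_obs();im,D=snap('wrist',tag);P=vision.camera_params('wrist')
    v,u=np.mgrid[:480,:640];x=u-P['cx'];y=v-P['cy'];r=np.hypot(x,y)+1e-9;t=np.minimum(r/P['fx'],1.4)
    c=np.stack([np.tan(t)*x/r*D,-np.tan(t)*y/r*D,-D],-1);C=np.array(P['tool_from_camera'])
    c=c@C[:3,:3].T+C[:3,3]
    return o,im,D,c@np.array(o['tool_rot']).T+np.array(o['tool_pos'])
def near(W,D,xy,zlo,zhi,R=45):
    m=(D>0)&(W[...,2]>zlo)&(W[...,2]<zhi)&(np.hypot(W[...,0]-xy[0],W[...,1]-xy[1])<R)
    q=W[m]; c,r=cv2.minEnclosingCircle(q[:,:2].astype(np.float32))
    return len(q),np.round(c,1),round(r,1),np.percentile(q[:,:2],[1,99],axis=0).mean(0).round(1),round(np.percentile(q[:,2],98),1)
E
python3 - <<'E'
from look import *
np.set_printoptions(suppress=True,precision=3)
o,im,D,W=wcloud('w1');print(o['tool_pos'],o['tool_rot'],near(W,D,(393,307),52,75))
E
```

```text
time: 0.52
tool_pos: [325.9, 449.2, 230.9]
tool_rot: [[-0.543, 0.84, -0.0], [0.84, 0.543, -0.001], [-0.0, -0.001, -1.0]]
ft_force: [0.1, 0.1, 0.2]
opening: 84.8
gripper_force: 0.0
time: 0.93
tool_pos: [393.6, 301.6, 190.1]
tool_rot: [[0.01, 1.0, -0.001], [1.0, -0.01, -0.004], [-0.004, -0.001, -1.0]]
ft_force: [-0.1, -0.4, -0.2]
opening: 85.0
gripper_force: 0.0
time: 1.35
tool_pos: [391.9, 308.5, 191.4]
tool_rot: [[-0.003, 1.0, 0.0], [1.0, 0.003, 0.0], [0.0, 0.0, -1.0]]
ft_force: [-1.1, -0.2, -1.1]
opening: 84.9
gripper_force: 0.0
[391.882 308.489 191.41 ] [[-0.003  1.     0.   ]
 [ 1.     0.003  0.   ]
 [ 0.     0.    -1.   ]] (1457, array([394.1, 310.5]), 25.5, array([394.1, 310.6]), np.float64(67.2))
```

View pics/w1.png

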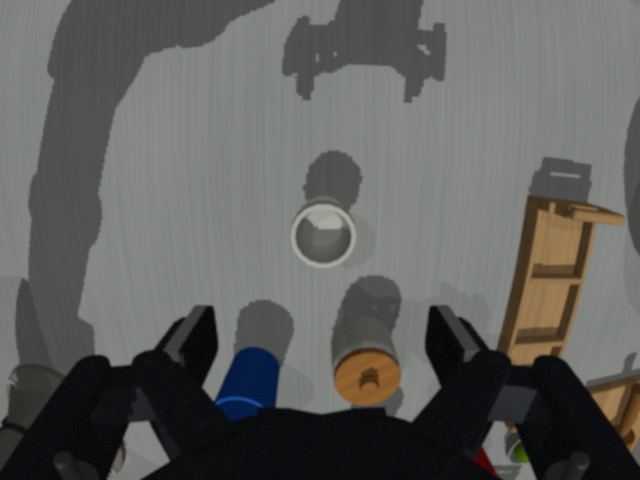

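The egg cup is at pixel (324,234) in the wrist view, about (394,310) in world, nearly under the tool. Now I descend and grip.

```bash
python3 -m crank '[[0.002,0.001,-0.030,0,0,0,0.085],[0.002,0.001,-0.060,0,0,0,0.085],[0.002,0.001,-0.090,0,0,0,0.085],[0.002,0.001,-0.115,0,0,0,0.085],[0.002,0.001,-0.135,0,0,0,0.085]]' | grep -E 'pos|force|open'
python3 -m crank '[[0,0,-0.010,0,0,0,0.085],[0,0,-0.018,0,0,0,0.085],[0,0,-0.025,0,0,0,0.085],[0,0,-0.027,0,0,0,0.085],[0,0,-0.027,0,0,0,0.085]]' | grep -E 'pos|force|open'
python3 -m crank '[[0,0,0,0,0,0,0.04],[0,0,0,0,0,0,0.04],[0,0,0,0,0,0,0.04],[0,0,0,0,0,0,0.04],[0,0,0,0,0,0,0.04]]' | grep -E 'pos|force|open'
python3 -m crank '[[0,0,0,0,0,0,0.04],[0,0,0,0,0,0,0.04],[0,0,0,0,0,0,0.04],[0,0,0,0,0,0,0.04],[0,0,0,0,0,0,0.04]]' | grep -E 'pos|force|open'
```

```text
tool_pos: [393.4, 308.2, 54.4]
ft_force: [-0.3, -0.3, 0.4]
opening: 85.3
gripper_force: 0.0
tool_pos: [394.8, 308.3, 29.6]
ft_force: [0.1, -0.3, 0.1]
opening: 85.3
gripper_force: 0.0
tool_pos: [395.0, 308.5, 30.5]
ft_force: [-1.6, -0.6, 5.3]
opening: 48.9
gripper_force: 61.0
tool_pos: [395.0, 308.5, 30.5]
ft_force: [-2.2, -0.7, 5.2]
opening: 49.1
gripper_force: 61.0
```

```bash
python3 -m crank '[[0,0,0.010,0,0,0,0.04],[0,0,0.030,0,0,0,0.04],[0,0,0.055,0,0,0,0.04],[0,0,0.080,0,0,0,0.04],[0,0,0.110,0,0,0,0.04]]' | grep -E 'pos|force|open'
python3 -m crank '[[0.010,0,0,0,0,0,0.04],[0.030,-0.002,0,0,0,0,0.04],[0.055,-0.004,0,0,0,0,0.04],[0.085,-0.007,0,0,0,0,0.04],[0.115,-0.010,0,0,0,0,0.04]]' | grep -E 'pos|force|open'
python3 -m crank '[[0.030,-0.002,0,0,0,0,0.04],[0.060,-0.005,0,0,0,0,0.04],[0.090,-0.007,0,0,0,0,0.04],[0.115,-0.009,0,0,0,0,0.04],[0.127,-0.010,0,0,0,0,0.04]]' | grep -E 'pos|force|open'
python3 -m crank '[[0,0,0,0,0,0,0.04],[0,0,0,0,0,0,0.04],[0,0,0,0,0,0,0.04],[0,0,0,0,0,0,0.04],[0,0,0,0,0,0,0.04]]' | grep -E 'pos|force|open'
python3 - <<'E'
from look import *
o,im,D,W=wcloud('w2')
snap('top','t2');Wt=cloud('top',np.load('pics/t2_d.npy'))
print(o['tool_pos'])
def fit(W,D):
    m=(D>0)&(W[...,2]>18)&(W[...,2]<34)&(abs(W[...,0]-634)<52)&(abs(W[...,1]-213)<118)
    q=W[m]; print(cv2.minAreaRect(q[:,:2].astype(np.float32)),len(q),np.percentile(q,[1,99],axis=0).round(1))
fit(W,D)
E
```

```text
tool_pos: [393.9, 307.1, 140.3]
ft_force: [-0.1, 0.7, -0.6]
opening: 49.3
gripper_force: 62.1
tool_pos: [510.4, 297.9, 139.6]
ft_force: [0.2, 0.0, -0.8]
opening: 49.1
gripper_force: 62.1
tool_pos: [640.1, 286.0, 139.1]
ft_force: [0.8, 0.4, -1.4]
opening: 49.1
gripper_force: 62.2
tool_pos: [635.4, 288.7, 139.5]
ft_force: [0.0, -0.0, 0.0]
opening: 49.3
gripper_force: 62.2
[635.39560343 288.71214926 139.49093492]
((636.3193359375, 224.9912109375), (189.59461975097656, 81.7242431640625), 87.60823059082031) 1740 [[593.5 138.6  18.7]
 [679.4 319.8  27.5]]
```

View pics/w2.png

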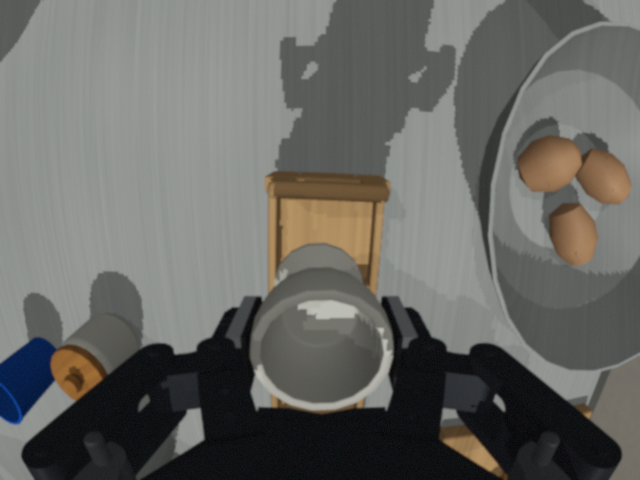

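The egg cup hangs at pixel (322,340), over the far end cell, whose end board is at row 187. It wants about 3 mm more in x. I'll set it down, release, rise and go to the salt.

```bash
python3 -m crank '[[0.003,0,-0.020,0,0,0,0.04],[0.003,0,-0.045,0,0,0,0.04],[0.003,0,-0.070,0,0,0,0.04],[0.003,0,-0.085,0,0,0,0.04],[0.003,0,-0.092,0,0,0,0.04]]' | grep -E 'pos|force|open'
python3 -m crank '[[0,0,-0.003,0,0,0,0.04],[0,0,-0.006,0,0,0,0.04],[0,0,-0.009,0,0,0,0.04],[0,0,-0.009,0,0,0,0.04],[0,0,-0.009,0,0,0,0.04]]' | grep -E 'pos|force|open'
```

```text
tool_pos: [637.4, 287.6, 44.6]
ft_force: [-0.5, -0.4, -0.8]
opening: 49.0
gripper_force: 62.2
tool_pos: [640.2, 288.2, 39.3]
ft_force: [-1.6, 0.4, -1.6]
opening: 49.2
gripper_force: 62.2
```

```bash
python3 -m crank '[[0,0,-0.001,0,0,0,0.04],[0,0,-0.001,0,0,0,0.055],[0,0,-0.001,0,0,0,0.085],[0,0,-0.001,0,0,0,0.085],[0,0,-0.001,0,0,0,0.085]]' | grep -E 'pos|force|open'
python3 -m crank '[[0,0,0.0,0,0,0,0.085],[0,0,0.0,0,0,0,0.085],[0,0,0.020,0,0,0,0.085],[0,0,0.050,0,0,0,0.085],[0,0,0.080,0,0,0,0.085]]' | grep -E 'pos|force|open'
python3 -m crank '[[0,0,0.035,0,0,0,0.085],[0,0,0.071,0,0,0,0.085],[-0.010,-0.023,0.071,0,0,0,0.085],[-0.024,-0.053,0.071,0,0,0,0.085],[-0.038,-0.084,0.071,0,0,0,0.085]]' | grep -E 'pos|force|open'
python3 -m crank '[[-0.014,-0.031,0,0,0,0,0.085],[-0.028,-0.062,0,0,0,0,0.085],[-0.042,-0.093,0,0,0,0,0.085],[-0.056,-0.124,0,0,0,0,0.085],[-0.070,-0.155,0,0,0,0,0.085]]' | grep -E 'pos|force|open'
python3 -m crank '[[-0.014,-0.031,0,0,0,0,0.085],[-0.028,-0.062,0,0,0,0,0.085],[-0.042,-0.093,0,0,0,0,0.085],[-0.056,-0.124,0,0,0,0,0.085],[-0.070,-0.155,0,0,0,0,0.085]]' | grep -E 'pos|force|open'
python3 -m crank '[[-0.014,-0.031,0,0,0,0,0.085],[-0.028,-0.062,0,0,0,0,0.085],[-0.034,-0.073,0,0,0,0,0.085],[-0.034,-0.073,0,0,0,0,0.085],[-0.034,-0.073,0,0,0,0,0.085]]' | grep -E 'pos|force|open'
python3 -m crank '[[0,0,0,0,0,0,0.085],[0,0,0,0,0,0,0.085],[0,0,0,0,0,0,0.085],[0,0,0,0,0,0,0.085],[0,0,0,0,0,0,0.085]]' | grep -E 'pos|force|open'
python3 - <<'E'
from look import *
o,im,D,W=wcloud('w3');print(o['time'],o['tool_pos'],near(W,D,(428,-179),55,95),near(W,D,(428,-179),15,70))
D=snap('top','t3')[1];print(near(cloud('top',D),D,(638,289),62,90))
E
```

```text
tool_pos: [639.7, 288.0, 37.5]
ft_force: [0.7, 0.0, -0.5]
opening: 84.7
gripper_force: 0.0
tool_pos: [638.6, 287.5, 117.0]
ft_force: [0.6, 0.9, 0.2]
opening: 84.8
gripper_force: 0.0
tool_pos: [601.4, 204.1, 189.1]
ft_force: [0.3, -1.4, 0.1]
opening: 85.0
gripper_force: 0.0
tool_pos: [530.6, 47.5, 188.5]
ft_force: [-0.2, -1.1, -0.2]
opening: 85.0
gripper_force: 0.0
tool_pos: [460.6, -107.5, 188.6]
ft_force: [0.1, -0.3, 0.9]
opening: 84.7
gripper_force: 0.0
tool_pos: [427.5, -179.2, 188.5]
ft_force: [-0.1, 0.2, 0.6]
opening: 85.1
gripper_force: 0.0
tool_pos: [427.9, -178.4, 188.3]
ft_force: [-0.1, 0.3, -0.0]
opening: 85.1
gripper_force: 0.0
8.5833 [ 427.87166164 -178.38660961  188.27061628] (3261, array([ 429.4, -177.9]), 23.4, array([ 429.3, -176.7]), np.float64(86.1)) (524, array([ 429. , -171.6]), 22.2, array([ 429.4, -163. ]), np.float64(69.2))
(352, array([638.5, 299.5]), 36.9, array([638.8, 297.8]), np.float64(76.9))
```

View pics/t3.png

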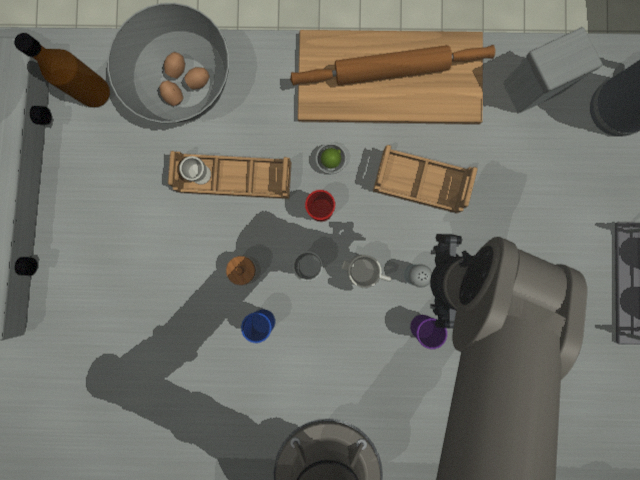

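The egg cup now stands in its cell at (192,168) in the top view. Next is the salt.

```bash
python3 -m crank '[[0.001,0.001,-0.030,0,0,0,0.085],[0.001,0.001,-0.060,0,0,0,0.085],[0.001,0.001,-0.090,0,0,0,0.085],[0.001,0.001,-0.115,0,0,0,0.085],[0.001,0.001,-0.130,0,0,0,0.085]]' | grep -E 'pos|force|open'
python3 -m crank '[[0,0,-0.010,0,0,0,0.085],[0,0,-0.018,0,0,0,0.085],[0,0,-0.024,0,0,0,0.085],[0,0,-0.024,0,0,0,0.085],[0,0,-0.024,0,0,0,0.04]]' | grep -E 'pos|force|open'
python3 -m crank '[[0,0,0,0,0,0,0.04],[0,0,0,0,0,0,0.04],[0,0,0,0,0,0,0.04],[0,0,0,0,0,0,0.04],[0,0,0,0,0,0,0.04]]' | grep -E 'pos|force|open'
python3 -m crank '[[0,0,0,0,0,0,0.035],[0,0,0.010,0,0,0,0.035],[0,0,0.030,0,0,0,0.035],[0,0,0.055,0,0,0,0.035],[0,0,0.080,0,0,0,0.035]]' | grep -E 'pos|force|open'
python3 -m crank '[[0,0,0.025,0,0,0,0.035],[0,0,0.045,0,0,0,0.035],[0.005,0.009,0.045,0,0,0,0.035],[0.015,0.028,0.045,0,0,0,0.035],[0.027,0.051,0.045,0,0,0,0.035]]' | grep -E 'pos|force|open'
python3 -m crank '[[0.014,0.026,0,0,0,0,0.035],[0.028,0.052,0,0,0,0,0.035],[0.042,0.078,0,0,0,0,0.035],[0.056,0.104,0,0,0,0,0.035],[0.070,0.130,0,0,0,0,0.035]]' | grep -E 'pos|force|open'
python3 -m crank '[[0.014,0.026,0,0,0,0,0.035],[0.028,0.052,0,0,0,0,0.035],[0.042,0.078,0,0,0,0,0.035],[0.056,0.104,0,0,0,0,0.035],[0.070,0.130,0,0,0,0,0.035]]' | grep -E 'pos|force|open'
python3 -m crank '[[0.014,0.026,0,0,0,0,0.035],[0.028,0.052,0,0,0,0,0.035],[0.038,0.074,0,0,0,0,0.035],[0.040,0.080,0,0,0,0,0.035],[0.040,0.080,0,0,0,0,0.035]]' | grep -E 'pos|force|open'
python3 -m crank '[[0,0,0,0,0,0,0.035],[0,0,0,0,0,0,0.035],[0,0,0,0,0,0,0.035],[0,0,0,0,0,0,0.035],[0,0,0,0,0,0,0.035]]' | grep -E 'pos|force|open'
```

```text
tool_pos: [426.9, -177.4, 55.8]
ft_force: [1.0, 0.3, 0.3]
opening: 85.1
gripper_force: 0.0
tool_pos: [429.1, -178.2, 34.8]
ft_force: [-0.4, -0.8, 0.3]
opening: 75.4
gripper_force: 0.0
tool_pos: [429.1, -178.2, 35.3]
ft_force: [-1.8, 0.4, 5.4]
opening: 44.9
gripper_force: 60.3
tool_pos: [427.8, -178.0, 115.5]
ft_force: [1.4, 0.0, -0.4]
opening: 44.7
gripper_force: 61.4
tool_pos: [455.2, -127.2, 159.7]
ft_force: [0.5, 0.2, -1.6]
opening: 44.3
gripper_force: 61.5
tool_pos: [525.4, 5.0, 158.8]
ft_force: [0.6, -0.7, -1.7]
opening: 44.4
gripper_force: 61.5
tool_pos: [595.2, 135.0, 158.5]
ft_force: [0.3, -0.5, -1.4]
opening: 45.0
gripper_force: 61.5
tool_pos: [634.7, 216.8, 157.9]
ft_force: [-0.5, -0.5, -1.7]
opening: 45.0
gripper_force: 61.5
tool_pos: [635.5, 211.9, 159.6]
ft_force: [0.3, 0.6, -2.1]
opening: 44.6
gripper_force: 61.5
```

```bash
python3 -m crank '[[0.001,0,-0.025,0,0,0,0.035],[0.001,0,-0.050,0,0,0,0.035],[0.001,0,-0.075,0,0,0,0.035],[0.001,0,-0.095,0,0,0,0.035],[0.001,0,-0.107,0,0,0,0.035]]' | grep -E 'pos|force|open'
python3 -m crank '[[0,0,-0.003,0,0,0,0.035],[0,0,-0.006,0,0,0,0.035],[0,0,-0.009,0,0,0,0.035],[0,0,-0.010,0,0,0,0.035],[0,0,-0.010,0,0,0,0.035]]' | grep -E 'pos|force|open'
python3 -m crank '[[0,0,0,0,0,0,0.035],[0,0,0,0,0,0,0.05],[0,0,0,0,0,0,0.085],[0,0,0,0,0,0,0.085],[0,0,0,0,0,0,0.085]]' | grep -E 'pos|force|open'
python3 -m crank '[[0,0,0.0,0,0,0,0.085],[0,0,0.02,0,0,0,0.085],[0,0,0.050,0,0,0,0.085],[0,0,0.085,0,0,0,0.085],[0,0,0.120,0,0,0,0.085]]' | grep -E 'pos|force|open'
python3 -m crank '[[0,0,0.030,0,0,0,0.085],[-0.010,-0.009,0.030,0,0,0,0.085],[-0.030,-0.026,0.030,0,0,0,0.085],[-0.055,-0.048,0.030,0,0,0,0.085],[-0.080,-0.069,0.030,0,0,0,0.085]]' | grep -E 'pos|force|open'
python3 -m crank '[[-0.025,-0.022,0,0,0,0,0.085],[-0.050,-0.044,0,0,0,0,0.085],[-0.075,-0.066,0,0,0,0,0.085],[-0.100,-0.087,0,0,0,0,0.085],[-0.113,-0.098,0,0,0,0,0.085]]' | grep -E 'pos|force|open'
python3 -m crank '[[0,0,0,0,0,0,0.085],[0,0,0,0,0,0,0.085],[0,0,0,0,0,0,0.085],[0,0,0,0,0,0,0.085],[0,0,0,0,0,0,0.085]]' | grep -E 'pos|force|open'
python3 - <<'E'
from look import *
o,im,D,W=wcloud('w4');print(o['time'],o['tool_pos'],near(W,D,(444,46.5),76,98))
im,D=snap('top','t4');Wt=cloud('top',D);print(near(Wt,D,(638,213),62,100,35),near(Wt,D,(435,-70),70,98,40))
E
```

```text
tool_pos: [634.9, 212.2, 49.8]
ft_force: [-0.1, -0.4, -2.3]
opening: 44.9
gripper_force: 61.5
tool_pos: [637.5, 213.2, 43.6]
ft_force: [0.2, 0.8, -0.7]
opening: 44.6
gripper_force: 61.5
tool_pos: [636.7, 213.0, 42.6]
ft_force: [-0.1, -0.5, 0.3]
opening: 83.8
gripper_force: 0.0
tool_pos: [635.9, 212.7, 163.1]
ft_force: [2.0, 0.8, 0.2]
opening: 85.3
gripper_force: 0.0
tool_pos: [555.7, 143.3, 192.3]
ft_force: [-0.1, -0.4, 1.2]
opening: 85.0
gripper_force: 0.0
tool_pos: [440.3, 43.1, 191.9]
ft_force: [-0.1, -0.7, -0.2]
opening: 85.3
gripper_force: 0.0
tool_pos: [444.4, 46.7, 192.4]
ft_force: [0.8, -0.3, 0.3]
opening: 85.0
gripper_force: 0.0
15.35 [444.38853503  46.71419056 192.3814656 ] (2009, array([445. ,  48.4]), 30.3, array([445.1,  48.8]), np.float64(91.3))
(453, array([636.2, 211.4]), 23.4, array([635.7, 210.7]), np.float64(94.9)) (330, array([434.9, -70. ]), 39.9, array([436.1, -69. ]), np.float64(90.2))
```

View pics/w4.png

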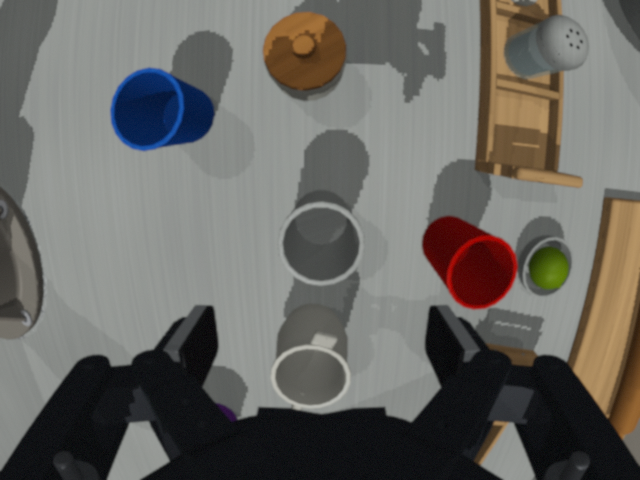

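The tumbler rim is at pixel (322,243), the salt stands upright in its middle cell at (548,45), and the jug rim is at (311,375). Next I grip the tumbler.

```bash
python3 -m crank '[[0.001,0.002,-0.030,0,0,0,0.085],[0.001,0.002,-0.060,0,0,0,0.085],[0.001,0.002,-0.090,0,0,0,0.085],[0.001,0.002,-0.115,0,0,0,0.085],[0.001,0.002,-0.130,0,0,0,0.085]]' | grep -E 'pos|force|open'
python3 -m crank '[[0,0,-0.010,0,0,0,0.085],[0,0,-0.018,0,0,0,0.085],[0,0,-0.025,0,0,0,0.085],[0,0,-0.025,0,0,0,0.085],[0,0,-0.025,0,0,0,0.05]]' | grep -E 'pos|force|open'
python3 -m crank '[[0,0,0,0,0,0,0.05],[0,0,0,0,0,0,0.045],[0,0,0,0,0,0,0.045],[0,0,0,0,0,0,0.045],[0,0,0,0,0,0,0.045]]' | grep -E 'pos|force|open'
python3 -m crank '[[0,0,0,0,0,0,0.045],[0,0,0.010,0,0,0,0.045],[0,0,0.030,0,0,0,0.045],[0,0,0.055,0,0,0,0.045],[0,0,0.080,0,0,0,0.045]]' | grep -E 'pos|force|open'
python3 -m crank '[[0,0,0.025,0,0,0,0.045],[0,0,0.040,0,0,0,0.045],[0.005,-0.008,0.040,0,0,0,0.045],[0.016,-0.025,0.040,0,0,0,0.045],[0.031,-0.049,0.040,0,0,0,0.045]]' | grep -E 'pos|force|open'
python3 -m crank '[[0.015,-0.024,0,0,0,0,0.045],[0.030,-0.048,0,0,0,0,0.045],[0.045,-0.072,0,0,0,0,0.045],[0.060,-0.096,0,0,0,0,0.045],[0.075,-0.120,0,0,0,0,0.045]]' | grep -E 'pos|force|open'
python3 -m crank '[[0.015,-0.024,0,0,0,0,0.045],[0.030,-0.048,0,0,0,0,0.045],[0.045,-0.072,0,0,0,0,0.045],[0.060,-0.096,0,0,0,0,0.045],[0.070,-0.111,0,0,0,0,0.045]]' | grep -E 'pos|force|open'
python3 -m crank '[[0,0,0,0,0,0,0.045],[0,0,0,0,0,0,0.045],[0,0,0,0,0,0,0.045],[0,0,0,0,0,0,0.045],[0,0,0,0,0,0,0.045]]' | grep -E 'pos|force|open'
python3 - <<'E'
from look import *
o,im,D,W=wcloud('w5');print(o['time'],o['tool_pos'])
m=(D>0)&(W[...,2]>18)&(W[...,2]<34)&(abs(W[...,0]-631)<75)&(abs(W[...,1]+190)<108)
q=W[m];R=cv2.minAreaRect(q[:,:2].astype(np.float32));print(R,len(q),cv2.boxPoints(R))
E
```

```text
tool_pos: [443.1, 47.8, 59.7]
ft_force: [0.6, 0.4, 0.7]
opening: 85.1
gripper_force: 0.0
tool_pos: [445.1, 48.1, 37.7]
ft_force: [-0.2, -0.6, -0.6]
opening: 75.3
gripper_force: 0.0
tool_pos: [445.1, 48.2, 38.5]
ft_force: [-1.9, -0.6, 6.0]
opening: 57.4
gripper_force: 62.3
tool_pos: [444.1, 47.6, 118.8]
ft_force: [0.3, 0.2, -0.4]
opening: 57.0
gripper_force: 64.1
tool_pos: [475.4, 0.6, 158.6]
ft_force: [-0.1, -0.3, -1.1]
opening: 57.5
gripper_force: 64.2
tool_pos: [551.1, -122.1, 158.3]
ft_force: [0.4, -0.1, -0.7]
opening: 57.4
gripper_force: 64.2
tool_pos: [621.3, -235.2, 158.5]
ft_force: [-0.3, 0.0, -0.8]
opening: 57.3
gripper_force: 64.2
tool_pos: [620.4, -230.5, 157.6]
ft_force: [-0.7, -0.0, -1.3]
opening: 57.7
gripper_force: 64.2
18.7833 [ 620.42336349 -230.48570848  157.56493257]
((632.41650390625, -189.2503204345703), (171.54351806640625, 94.55513000488281), 76.27083587646484) 5196 [[ 566.1333  -261.35095]
 [ 657.9868  -283.79196]
 [ 698.6997  -117.14969]
 [ 606.8462   -94.70868]]
```

View pics/w5.png

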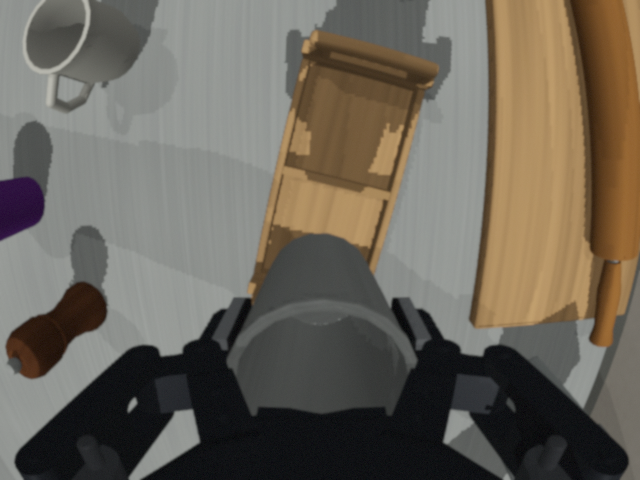

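The tumbler hangs over the near cell of caddy2, with the caddy divider at pixel (335,180). I'll set it down and go on to the sugar.

```bash
python3 -m crank '[[0.001,0,-0.025,0,0,0,0.045],[0.001,0,-0.050,0,0,0,0.045],[0.001,0,-0.075,0,0,0,0.045],[0.001,0,-0.092,0,0,0,0.045],[0.001,0,-0.102,0,0,0,0.045]]' | grep -E 'pos|force|open'
python3 -m crank '[[0,0,-0.003,0,0,0,0.045],[0,0,-0.006,0,0,0,0.045],[0,0,-0.009,0,0,0,0.045],[0,0,-0.010,0,0,0,0.045],[0,0,-0.010,0,0,0,0.045]]' | grep -E 'pos|force|open'
python3 -m crank '[[0,0,0,0,0,0,0.045],[0,0,0,0,0,0,0.06],[0,0,0,0,0,0,0.085],[0,0,0,0,0,0,0.085],[0,0,0,0,0,0,0.085]]' | grep -E 'pos|force|open'
python3 -m crank '[[0,0,0.0,0,0,0,0.085],[0,0,0.02,0,0,0,0.085],[0,0,0.050,0,0,0,0.085],[0,0,0.085,0,0,0,0.085],[0,0,0.120,0,0,0,0.085]]' | grep -E 'pos|force|open'
python3 -m crank '[[0,0,0.030,0,0,0,0.085],[-0.005,0.011,0.030,0,0,0,0.085],[-0.015,0.033,0.030,0,0,0,0.085],[-0.029,0.064,0.030,0,0,0,0.085],[-0.043,0.094,0.030,0,0,0,0.085]]' | grep -E 'pos|force|open'
python3 -m crank '[[-0.014,0.031,0,0,0,0,0.085],[-0.028,0.062,0,0,0,0,0.085],[-0.042,0.093,0,0,0,0,0.085],[-0.056,0.124,0,0,0,0,0.085],[-0.070,0.155,0,0,0,0,0.085]]' | grep -E 'pos|force|open'
python3 -m crank '[[-0.014,0.031,0,0,0,0,0.085],[-0.028,0.062,0,0,0,0,0.085],[-0.042,0.093,0,0,0,0,0.085],[-0.056,0.124,0,0,0,0,0.085],[-0.070,0.155,0,0,0,0,0.085]]' | grep -E 'pos|force|open'
python3 -m crank '[[-0.006,0.010,0,0,0,0,0.085],[-0.006,0.010,0,0,0,0,0.085],[-0.006,0.010,0,0,0,0,0.085],[-0.006,0.010,0,0,0,0,0.085],[-0.006,0.010,0,0,0,0,0.085]]' | grep -E 'pos|force|open'
python3 -m crank '[[0,0,0,0,0,0,0.085],[0,0,0,0,0,0,0.085],[0,0,0,0,0,0,0.085],[0,0,0,0,0,0,0.085],[0,0,0,0,0,0,0.085]]' | grep -E 'pos|force|open'
python3 - <<'E'
from look import *
o,im,D,W=wcloud('w6');print(o['time'],o['tool_pos'],near(W,D,(432,182),63,95),near(W,D,(432,182),30,58))
im,D=snap('top','t6');Wt=cloud('top',D);print(near(Wt,D,(621,-232),80,110,38))
E
```

```text
tool_pos: [620.1, -230.4, 52.9]
ft_force: [0.3, 0.3, -0.8]
opening: 57.2
gripper_force: 64.3
tool_pos: [622.4, -232.4, 46.7]
ft_force: [0.1, 0.1, 1.0]
opening: 57.7
gripper_force: 64.3
tool_pos: [621.6, -232.0, 45.4]
ft_force: [-0.2, -0.4, 0.9]
opening: 85.1
gripper_force: 0.0
tool_pos: [620.9, -231.8, 166.0]
ft_force: [1.4, -0.2, -0.3]
opening: 84.8
gripper_force: 0.0
tool_pos: [577.9, -137.6, 195.2]
ft_force: [0.5, 0.5, 0.1]
opening: 85.0
gripper_force: 0.0
tool_pos: [507.5, 18.3, 195.2]
ft_force: [0.2, 0.0, 1.0]
opening: 84.9
gripper_force: 0.0
tool_pos: [437.5, 173.3, 195.4]
ft_force: [0.7, 0.0, 0.2]
opening: 85.1
gripper_force: 0.0
tool_pos: [433.3, 180.3, 195.3]
ft_force: [0.0, -0.5, -0.2]
opening: 84.6
gripper_force: 0.0
tool_pos: [432.6, 181.8, 195.3]
ft_force: [-0.6, 0.3, -0.5]
opening: 84.9
gripper_force: 0.0
22.5833 [432.64990867 181.78606628 195.3383836 ] (4796, array([433. , 185.5]), 29.4, array([432.9, 185.9]), np.float64(86.5)) (283, array([432.9, 191.9]), 29.9, array([433.3, 206.4]), np.float64(57.8))
(310, array([ 620.3, -234.5]), 30.7, array([ 620.6, -233.7]), np.float64(100.0))
```

View pics/t6.png

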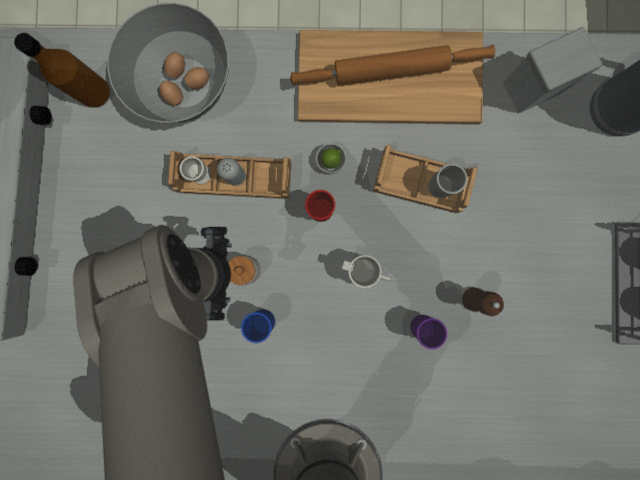

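The tumbler stands in its cell at (452,180), the egg cup and salt are in caddy3, and the jug and bowl haven't moved. Next I grip the sugar.

```bash
python3 -m crank '[[0,0.003,-0.030,0,0,0,0.085],[0,0.003,-0.060,0,0,0,0.085],[0,0.003,-0.090,0,0,0,0.085],[0,0.003,-0.120,0,0,0,0.085],[0,0.003,-0.145,0,0,0,0.085]]' | grep -E 'pos|force|open'
python3 -m crank '[[0,0,-0.010,0,0,0,0.085],[0,0,-0.020,0,0,0,0.085],[0,0,-0.028,0,0,0,0.085],[0,0,-0.028,0,0,0,0.085],[0,0,-0.028,0,0,0,0.055]]' | grep -E 'pos|force|open'
python3 -m crank '[[0,0,0,0,0,0,0.05],[0,0,0,0,0,0,0.05],[0,0,0,0,0,0,0.05],[0,0,0,0,0,0,0.05],[0,0,0,0,0,0,0.05]]' | grep -E 'pos|force|open'
python3 -m crank '[[0,0,0,0,0,0,0.05],[0,0,0.010,0,0,0,0.05],[0,0,0.030,0,0,0,0.05],[0,0,0.055,0,0,0,0.05],[0,0,0.080,0,0,0,0.05]]' | grep -E 'pos|force|open'
python3 -m crank '[[0,0,0.025,0,0,0,0.05],[0,0,0.045,0,0,0,0.05],[0.005,-0.008,0.045,0,0,0,0.05],[0.016,-0.025,0.045,0,0,0,0.05],[0.031,-0.049,0.045,0,0,0,0.05]]' | grep -E 'pos|force|open'
python3 -m crank '[[0.015,-0.024,0,0,0,0,0.05],[0.030,-0.048,0,0,0,0,0.05],[0.045,-0.072,0,0,0,0,0.05],[0.060,-0.096,0,0,0,0,0.05],[0.075,-0.120,0,0,0,0,0.05]]' | grep -E 'pos|force|open'
python3 -m crank '[[0.015,-0.024,0,0,0,0,0.05],[0.030,-0.048,0,0,0,0,0.05],[0.045,-0.072,0,0,0,0,0.05],[0.060,-0.096,0,0,0,0,0.05],[0.075,-0.120,0,0,0,0,0.05]]' | grep -E 'pos|force|open'
python3 -m crank '[[0.015,-0.024,0,0,0,0,0.05],[0.028,-0.042,0,0,0,0,0.05],[0.028,-0.042,0,0,0,0,0.05],[0.028,-0.042,0,0,0,0,0.05],[0.028,-0.042,0,0,0,0,0.05]]' | grep -E 'pos|force|open'
python3 -m crank '[[0,0,0,0,0,0,0.05],[0,0,0,0,0,0,0.05],[0,0,0,0,0,0,0.05],[0,0,0,0,0,0,0.05],[0,0,0,0,0,0,0.05]]' | grep -E 'pos|force|open'
```

```text
tool_pos: [431.9, 184.8, 48.6]
ft_force: [0.2, 0.9, -0.3]
opening: 85.1
gripper_force: 0.0
tool_pos: [433.2, 185.3, 23.0]
ft_force: [1.2, 0.4, 0.6]
opening: 75.2
gripper_force: 0.0
tool_pos: [433.0, 185.5, 23.8]
ft_force: [-0.4, 0.1, 5.8]
opening: 60.3
gripper_force: 64.9
tool_pos: [431.8, 184.3, 103.4]
ft_force: [0.6, 1.3, -4.8]
opening: 60.2
gripper_force: 66.8
tool_pos: [462.5, 137.0, 147.1]
ft_force: [0.9, 0.6, -5.0]
opening: 60.1
gripper_force: 67.0
tool_pos: [538.1, 13.8, 146.3]
ft_force: [1.3, -0.3, -3.9]
opening: 60.3
gripper_force: 66.9
tool_pos: [612.9, -106.0, 145.9]
ft_force: [0.6, 1.2, -4.9]
opening: 60.4
gripper_force: 66.9
tool_pos: [640.3, -145.7, 145.9]
ft_force: [0.2, 0.4, -4.1]
opening: 60.3
gripper_force: 67.0
tool_pos: [641.5, -145.5, 147.5]
ft_force: [-0.7, -0.7, -4.3]
opening: 60.4
gripper_force: 67.0
```

```bash
python3 -m crank '[[0,-0.001,-0.025,0,0,0,0.05],[0,-0.001,-0.050,0,0,0,0.05],[0,-0.001,-0.075,0,0,0,0.05],[0,-0.001,-0.095,0,0,0,0.05],[0,-0.001,-0.107,0,0,0,0.05]]' | grep -E 'pos|force|open'
python3 -m crank '[[0,0,-0.003,0,0,0,0.05],[0,0,-0.006,0,0,0,0.05],[0,0,-0.009,0,0,0,0.05],[0,0,-0.010,0,0,0,0.05],[0,0,-0.010,0,0,0,0.05]]' | grep -E 'pos|force|open'
python3 -m crank '[[0,0,0,0,0,0,0.05],[0,0,0,0,0,0,0.065],[0,0,0,0,0,0,0.085],[0,0,0,0,0,0,0.085],[0,0,0,0,0,0,0.085]]' | grep -E 'pos|force|open'
python3 -m crank '[[0,0,0.0,0,0,0,0.085],[0,0,0.02,0,0,0,0.085],[0,0,0.050,0,0,0,0.085],[0,0,0.085,0,0,0,0.085],[0,0,0.120,0,0,0,0.085]]' | grep -E 'pos|force|open'
python3 -m crank '[[0,0,0.035,0,0,0,0.085],[0,0,0.060,0,0,0,0.085],[-0.010,-0.006,0.060,0,0,0,0.085],[-0.030,-0.019,0.060,0,0,0,0.085],[-0.055,-0.034,0.060,0,0,0,0.085]]' | grep -E 'pos|force|open'
python3 -m crank '[[-0.027,-0.017,0,0,0,0,0.085],[-0.054,-0.034,0,0,0,0,0.085],[-0.081,-0.050,0,0,0,0,0.085],[-0.108,-0.067,0,0,0,0,0.085],[-0.135,-0.084,0,0,0,0,0.085]]' | grep -E 'pos|force|open'
python3 -m crank '[[-0.027,-0.017,0,0,0,0,0.085],[-0.054,-0.034,0,0,0,0,0.085],[-0.073,-0.044,0,0,0,0,0.085],[-0.073,-0.044,0,0,0,0,0.085],[-0.073,-0.044,0,0,0,0,0.085]]' | grep -E 'pos|force|open'
python3 -m crank '[[0,0,0,0,0,0,0.085],[0,0,0,0,0,0,0.085],[0,0,0,0,0,0,0.085],[0,0,0,0,0,0,0.085],[0,0,0,0,0,0,0.085]]' | grep -E 'pos|force|open'
python3 - <<'E'
from look import *
o,im,D,W=wcloud('w7');print(o['time'],o['tool_pos'],near(W,D,(378,-309),95,135,40),near(W,D,(378,-309),118,135,40))
im,D=snap('top','t7');Wt=cloud('top',D);print(near(Wt,D,(642,-147),65,110,38))
E
```

```text
tool_pos: [640.0, -146.2, 37.8]
ft_force: [0.2, -0.7, -5.1]
opening: 60.1
gripper_force: 67.0
tool_pos: [642.8, -147.6, 31.9]
ft_force: [0.4, 0.2, -2.0]
opening: 60.5
gripper_force: 67.2
tool_pos: [641.9, -147.1, 30.8]
ft_force: [-0.9, -0.1, 0.9]
opening: 85.2
gripper_force: 0.0
tool_pos: [640.9, -146.9, 151.1]
ft_force: [-0.0, -0.4, 0.3]
opening: 84.6
gripper_force: 0.0
tool_pos: [587.3, -179.9, 210.3]
ft_force: [0.5, 0.3, 0.3]
opening: 84.7
gripper_force: 0.0
tool_pos: [449.7, -265.6, 209.9]
ft_force: [0.3, -0.8, 0.8]
opening: 85.1
gripper_force: 0.0
tool_pos: [377.2, -309.6, 210.2]
ft_force: [0.6, -0.2, 0.5]
opening: 85.1
gripper_force: 0.0
tool_pos: [379.1, -308.7, 210.2]
ft_force: [0.1, 0.3, -0.0]
opening: 85.0
gripper_force: 0.0
29.7667 [ 379.09045044 -308.69001254  210.22751468] (3371, array([ 378.8, -307.8]), 23.4, array([ 378.7, -306. ]), np.float64(129.7)) (697, array([ 378.1, -308.1]), 12.6, array([ 378.4, -307.8]), np.float64(130.4))
(741, array([ 640.9, -148.9]), 30.5, array([ 641.1, -148.7]), np.float64(94.7))
```

View pics/w7.png

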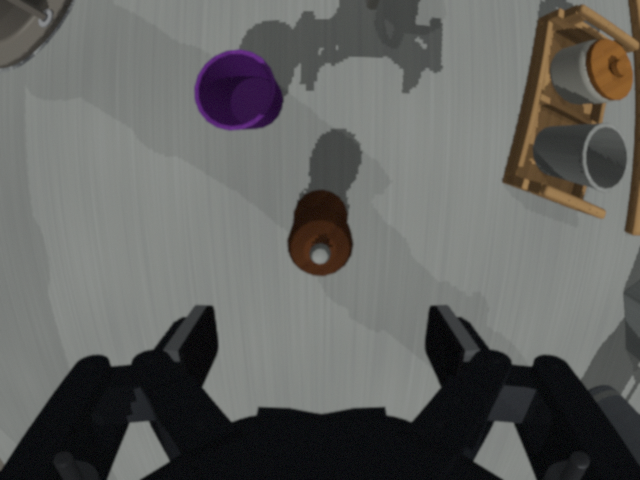

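The mill's nut is at pixel (320,254), right below the tool. Tumbler and sugar both stand in caddy2, at (580,157) and (592,70).

```bash
python3 -m crank '[[0,0.001,-0.025,0,0,0,0.085],[0,0.001,-0.050,0,0,0,0.085],[0,0.001,-0.075,0,0,0,0.085],[0,0.001,-0.100,0,0,0,0.085],[0,0.001,-0.120,0,0,0,0.085]]' | grep -E 'pos|force|open'
python3 -m crank '[[0,0,-0.010,0,0,0,0.085],[0,0,-0.018,0,0,0,0.085],[0,0,-0.024,0,0,0,0.085],[0,0,-0.024,0,0,0,0.085],[0,0,-0.024,0,0,0,0.05]]' | grep -E 'pos|force|open'
python3 -m crank '[[0,0,0,0,0,0,0.035],[0,0,0,0,0,0,0.035],[0,0,0,0,0,0,0.035],[0,0,0,0,0,0,0.035],[0,0,0,0,0,0,0.035]]' | grep -E 'pos|force|open'
python3 -m crank '[[0,0,0,0,0,0,0.035],[0,0,0.010,0,0,0,0.035],[0,0,0.030,0,0,0,0.035],[0,0,0.055,0,0,0,0.035],[0,0,0.080,0,0,0,0.035]]' | grep -E 'pos|force|open'
python3 -m crank '[[0,0,0.025,0,0,0,0.035],[0,0,0.045,0,0,0,0.035],[0.004,0.007,0.045,0,0,0,0.035],[0.014,0.025,0.045,0,0,0,0.035],[0.028,0.049,0.045,0,0,0,0.035]]' | grep -E 'pos|force|open'
python3 -m crank '[[0.014,0.0245,0,0,0,0,0.035],[0.028,0.049,0,0,0,0,0.035],[0.042,0.0735,0,0,0,0,0.035],[0.056,0.098,0,0,0,0,0.035],[0.070,0.1225,0,0,0,0,0.035]]' | grep -E 'pos|force|open'
python3 -m crank '[[0.014,0.0245,0,0,0,0,0.035],[0.028,0.049,0,0,0,0,0.035],[0.042,0.0735,0,0,0,0,0.035],[0.056,0.098,0,0,0,0,0.035],[0.070,0.1225,0,0,0,0,0.035]]' | grep -E 'pos|force|open'
python3 -m crank '[[0.014,0.0245,0,0,0,0,0.035],[0.028,0.049,0,0,0,0,0.035],[0.042,0.0735,0,0,0,0,0.035],[0.056,0.098,0,0,0,0,0.035],[0.070,0.1225,0,0,0,0,0.035]]' | grep -E 'pos|force|open'
python3 -m crank '[[0.010,0.018,0,0,0,0,0.035],[0.016,0.0285,0,0,0,0,0.035],[0.016,0.0285,0,0,0,0,0.035],[0.016,0.0285,0,0,0,0,0.035],[0.016,0.0285,0,0,0,0,0.035]]' | grep -E 'pos|force|open'
python3 -m crank '[[0,0,0,0,0,0,0.035],[0,0,0,0,0,0,0.035],[0,0,0,0,0,0,0.035],[0,0,0,0,0,0,0.035],[0,0,0,0,0,0,0.035]]' | grep -E 'pos|force|open'
```

```text
tool_pos: [378.2, -307.5, 88.7]
ft_force: [0.0, -0.1, -0.9]
opening: 85.1
gripper_force: 0.0
tool_pos: [379.0, -308.4, 66.9]
ft_force: [0.3, 0.2, -0.2]
opening: 75.3
gripper_force: 0.0
tool_pos: [379.0, -308.6, 67.5]
ft_force: [-0.0, 1.1, 5.8]
opening: 46.2
gripper_force: 60.7
tool_pos: [377.8, -307.7, 147.4]
ft_force: [0.2, -0.1, -1.7]
opening: 45.7
gripper_force: 61.9
tool_pos: [405.4, -259.7, 191.4]
ft_force: [0.2, 0.1, -1.7]
opening: 45.4
gripper_force: 61.9
tool_pos: [476.3, -134.4, 190.5]
ft_force: [-0.6, -0.8, -2.6]
opening: 45.5
gripper_force: 61.9
tool_pos: [546.1, -12.0, 190.4]
ft_force: [0.7, 0.4, -3.0]
opening: 45.5
gripper_force: 61.9
tool_pos: [616.0, 110.4, 190.1]
ft_force: [-0.5, -0.3, -2.5]
opening: 45.4
gripper_force: 61.9
tool_pos: [631.7, 134.5, 191.0]
ft_force: [0.2, -0.7, -2.7]
opening: 45.5
gripper_force: 61.9
tool_pos: [632.5, 136.7, 191.5]
ft_force: [0.3, 0.3, -2.8]
opening: 45.4
gripper_force: 61.9
```

```bash
python3 -m crank '[[0.001,0,-0.025,0,0,0,0.035],[0.001,0,-0.050,0,0,0,0.035],[0.001,0,-0.075,0,0,0,0.035],[0.001,0,-0.095,0,0,0,0.035],[0.001,0,-0.107,0,0,0,0.035]]' | grep -E 'pos|force|open'
python3 -m crank '[[0,0,-0.003,0,0,0,0.035],[0,0,-0.006,0,0,0,0.035],[0,0,-0.009,0,0,0,0.035],[0,0,-0.010,0,0,0,0.035],[0,0,-0.010,0,0,0,0.035]]' | grep -E 'pos|force|open'
python3 -m crank '[[0,0,0,0,0,0,0.035],[0,0,0,0,0,0,0.05],[0,0,0,0,0,0,0.085],[0,0,0,0,0,0,0.085],[0,0,0,0,0,0,0.085]]' | grep -E 'pos|force|open'
python3 -m crank '[[0,0,0.0,0,0,0,0.085],[0,0,0.02,0,0,0,0.085],[0,0,0.050,0,0,0,0.085],[0,0,0.085,0,0,0,0.085],[0,0,0.120,0,0,0,0.085]]' | grep -E 'pos|force|open'
python3 -m crank '[[0,0,0.035,0,0,0,0.085],[-0.020,0,0.060,0,0,0,0.085],[-0.055,0,0.060,0,0,0,0.085],[-0.095,0,0.060,0,0,0,0.085],[-0.130,0,0.060,0,0,0,0.085]]' | grep -E 'pos|force|open'
python3 -m crank '[[-0.03,0,0,0,0,0,0.085],[-0.06,0,0,0,0,0,0.085],[-0.06,0,0,0,0,0,0.085],[-0.06,0,0,0,0,0,0.085],[-0.06,0,0,0,0,0,0.085]]' | grep -E 'pos|force|open'
python3 - <<'E'
from look import *
im,D=snap('top','t8');Wt=cloud('top',D);print(arm.get_obs()['time'],near(Wt,D,(633,137),110,150,40))
E
```

```text
tool_pos: [631.9, 136.8, 81.7]
ft_force: [-0.6, -0.6, -3.2]
opening: 45.5
gripper_force: 61.9
tool_pos: [634.5, 137.1, 75.6]
ft_force: [0.9, 0.7, -1.7]
opening: 45.4
gripper_force: 62.0
tool_pos: [633.8, 137.0, 74.7]
ft_force: [-0.4, 0.4, -0.1]
opening: 83.4
gripper_force: 0.0
tool_pos: [633.0, 136.7, 195.1]
ft_force: [0.6, 0.1, 0.2]
opening: 85.2
gripper_force: 0.0
tool_pos: [501.9, 136.7, 254.6]
ft_force: [-0.4, 0.1, -0.8]
opening: 85.0
gripper_force: 0.0
tool_pos: [444.4, 137.0, 254.9]
ft_force: [-0.2, -0.3, 0.5]
opening: 85.3
gripper_force: 0.0
36.5833 (433, array([632.9, 135.2]), 23.2, array([632., 135.]), np.float64(137.3))
```

View pics/t8.png

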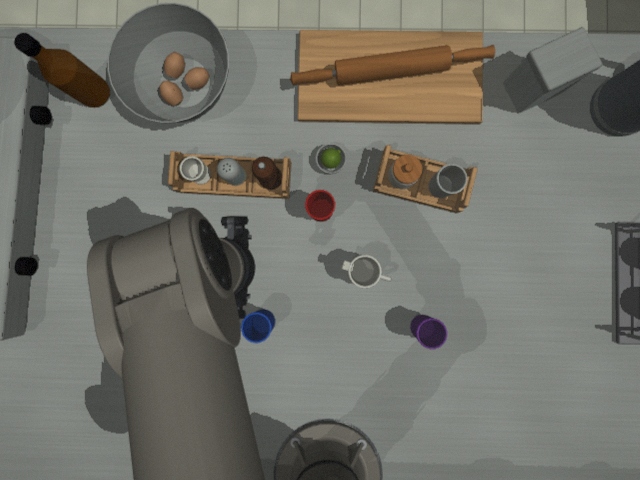

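All five stand in their cells: egg cup (192,168), salt (230,170), mill (265,172), sugar (406,168) and tumbler (452,180). The jug and bowl are where they started.

```bash
python3 -c "
from cell import arm
print(arm.finish_job())"
```

```text
the job is handed in; nothing more can be done
None
```

I handed the job in at about 37 s: the last top view shows all five things standing in their caddy cells and the jug and lime bowl where they started, but hand-in returned no verdict.

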